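# Seat a printing block on the hidden register pins and hold it down

### The job

Pick up the blue-stained printing block and lay it, still in the gripper, on the heads of the two register pins of the aluminium bed, yellow end towards the yellow-ringed pin and about a finger's width short of its place; then slide it along towards the lock screw until it drops over both pins. Press it firmly down flat on the bed, with a push of about one and a half kilos, and finish still holding it down with the gripper so that I can tighten the lock screw. Leave the red-stained block, the ink tin, the palette knife and the brayer where they are.

Things in the scene. Friction and masses are not known exactly. Their poses are not given: they have to be found in the camera images.
- blue_block: Block to mount (loose, 150 to 310 g): plywood, grey lino face with a blue-stained leafy branch in relief. 140 mm (own x) x 58 (y) x 23.3 high (21.8 to the lino). Origin: centre of its underside, z up. Its -x end is painted yellow, roughly towards the robot at the start. Two 12 mm deep bores in its underside, at x -50 and +50 mm, make it fit one way round only. Gripped across its 58 mm width.
- bore_big (a point): Centre of the mouth of the blue block's round bore (14 mm diameter, plain mouth), in the plane of its underside, at (-50, 0, 0) mm in the block's frame, by the yellow end.
- bore_small (a point): Centre of the mouth of the blue block's slotted bore (16 mm along x, 10 mm along y, plain mouth), in the plane of its underside, at (+50, 0, 0) mm in the block's frame.
- bed: Register bed, fixed and rigid: aluminium plate, x -105 to +145 mm, 150 mm wide (y), 15 mm thick. Origin: on the bench, under the centre of the block's place; the seated block has the bed's axes, its origin 15 mm above. Dark bracket at x +100 to +122 mm, 60 mm wide, 26 mm high over the plate; its lock screw's tip, at x +82 mm, is 12 mm from the seated block's end. Long sides open.
- pin_big (a point): Foot of the 12 mm dark steel pin (26 mm yellow ring round it), at x -50 mm on the bed's x axis, at the level of the plate's top, 15 mm above the bench. The pin stands 9 mm above the plate, its head chamfered 2.2 mm. Axes as the bed's: +x towards the lock screw.
- pin_small (a point): Foot of the 8 mm dark steel pin, at x +50 mm on the bed's x axis, at the level of the plate's top, 15 mm above the bench. It too stands 9 mm above the plate, its head chamfered 2.2 mm.
- red_block: Bystander: a block of the same size with three red-stained flowers, loose on the bench. Origin: centre of its underside.
- ink_tin: Bystander: steel ink tin, 80 mm diameter, 48 mm high, loose on the bench. Origin: centre of its underside.
- knife: Bystander: palette knife 200 mm long lying on the bench. Origin: middle of its length, underside.
- brayer: Bystander: rubber ink roller with a wooden handle (roller 100 mm long, 38 mm diameter, handle to its -x), lying on a glass slab 12 mm thick to the robot's left. Origin: under the roller's middle.

How it is judged:
By the outcome, as a careful person would: the job done as asked, in the order asked, and still so for the second after the job is handed in, while the arm keeps its last pose, push and grip.
It also fails if it takes over 40 s, if anything falls off the work surface, if the arm or the gripper's body presses on something with over 40 N, if the wrist force passes 120 N, or if a joint passes its speed limit or range.

### The arm

A 6-joint arm with a two-finger parallel gripper is mounted at the origin on the work surface. World frame = base frame: x ahead of the robot, y to its left, z up, the work surface at z = 0. Lengths are in m, angles in rad, forces in N, time in s.
With the tool pointing down it reaches from about 0.3 to 0.75 m from the base axis. Payload 8.5 kg.
Tool frame: the origin (TCP) lies on the centre line of the jaws, within the pads' length; the fingertips stand env.tip_reach ahead of it and the grasp point (between the pads) lies 3 mm ahead of it (env.tip_reach is the distance from the TCP to the fingertips, in m); z points along the fingers, y is the line along which they close (so a half turn about z gives the same grasp; the last joint's range is limited). The gripper opens to 85 mm and grips with 20 to 120 N. Pads are 22 mm wide; open, the fingers measure 114 mm over their backs; the gripper's body (76 mm by 85 mm) begins 54 mm behind the grasp point. The pads swing forward as they close: fully open they stand 13 mm farther back than shut.
Start: joints at [0.967, 0.381, 1.297, -0, 1.464, -0.215], TCP at [0.208, 0.509, 0.223] pointing down, gripper open.
Joint ranges: [-3.11, 3.11], [-0.89, 2.33], [0.22, 2.48], [-1.42, 4.56], [0.17, 2.85], [-2.88, 2.88]. Speed limits (rad/s): [2.39, 2.39, 3.14, 3.14, 3.14, 3.14].

### API

Orientations are given as a 3x3 rotation matrix whose columns are the frame's x, y, z axes.
In Python, from cell import env gives the robot as it stands.
- The arm moves only by the tool play_rows, never from a script. Its argument "rows" is a list of rows, each an object of numbers: "dx", "dy", "dz": the shift along the tool's x, y, z in units of 0.02 m (1.0 is 0.02 m); "twist": the turn about the tool's z in units of pi rad (1.0 is pi rad); "grip": the opening, from 0 (shut) to 1 (fully open). A call has 1 to 8 rows; each row shifts and turns the commanded pose from where the row before left it, along the tool's axes as they then stand; what a row does not reach is not made up. A row lasts 1/12 s, in which the tool goes at most 41.7 mm and 7.16 degrees, less where a joint would pass 70% of its speed; a pose out of reach is approached as far as the arm can. A call with a number of a shift or a turn outside -1 to 1 is refused whole. A call with a gripper value outside its range is refused whole. The fingers move at their own pace and stop on an object; "grip_force" is the grip in N (left out, the last holds). Time passes only in rows, so rows that do not move let the fingers close. It gives the time, the measured TCP pose, the force and the opening at its end, in the units of the state.
- env.observe(): the state, without advancing time (a new reading comes with each control period).
- env.grab_frame(name): name is "side" or "top"; returns the picture (420x560x3 uint8, red, green, blue); there is no depth.
- env.camera_info(name): a dict with "fx", "fy", "cx", "cy" (pixels), "k1" (the pictures are not rectified: a ray, as slopes to the right and down, at radius r is drawn at 1 + k1 r^2 times it, then the intrinsics apply), "rvec" (rotation vector, rad) and "tvec" (3), from world to camera coordinates, as OpenCV has them. Camera axes: x right, y down, z forward; pixel columns grow to the right and rows downward; lengths in m; the calibration is good to about 2 mm. A picture is of the moment at which its call begins. camera_info takes no time and is no camera call.
- env.close_job(): hands the job in, once; it reports no verdict.
The state is a dict: "time": time; "qpos": joint angles; "dq": joint speeds; "joint_torque": joint torques, N m; "ee_pos": TCP position; "tool_rot": TCP orientation; "contact_force": force on the tool from outside, world axes, zero at the start; "wrist_torque": the same for the moment, N m; "opening": finger opening in m.
Only numpy, scipy, OpenCV 4.12 (cv2) and the standard library are available. Lean on these libraries where they do the work, as an engineer would, in place of code of your own. Each camera call takes 0.05 s, during which the arm holds its last target. There are 200 camera calls.

## Working session

There is one attempt and no reset: what is moved stays moved. The work goes in short steps, Python scripts to look and compute and a tool call to move; the robot and the scene stay as the last step left them, time stands still between calls to the robot, and variables do not carry over. Pictures are saved under pics/ and viewed, on a budget of 10 in all, crops included, one or two more only if the job needs it, and the job is handed in when it is done.

Besides the shell and the picture viewer there is one more tool, called as name(argument=value, ...) on one line, values as JSON. play_rows: Moves the arm, as the interface text tells. Its arguments: {"type":"object","properties":{"rows":{"type":"array"},"grip_force":{"type":"number"}},"required":["rows"]}

```bash
ls; mkdir -p pics; python3 - <<'E'
from cell import env
import cv2
print(env.tip_reach); s=env.observe(); print(s['ee_pos'],s['tool_rot'],s['time'],s['opening'],s['contact_force'])
for n in("top","side"):
    print(n,env.camera_info(n)); cv2.imwrite(f"pics/{n}0.png",env.grab_frame(n)[:,:,::-1])
E
```

```text
pics
0.022
[0.20832411 0.50867794 0.22282282] [[-9.25361563e-01  3.79084868e-01 -8.00586730e-04]
 [ 3.79085612e-01  9.25360798e-01 -1.22148253e-03]
 [ 2.77786033e-04 -1.43380389e-03 -9.99998934e-01]] 0.0 0.08562952568204431 [-0.29895723 -0.08525442 -0.29046868]
top {'fx': 462.6602074167468, 'fy': 462.6602074167468, 'cx': 273.26887256766054, 'cy': 208.94334801670402, 'k1': -0.13695404518235332, 'rvec': array([ 2.12971696, -2.17009938,  0.14059943]), 'tvec': array([0.10797955, 0.53863702, 1.2829072 ])}
side {'fx': 405.71836733941717, 'fy': 405.71836733941717, 'cx': 280.7204293855699, 'cy': 214.48246740465495, 'k1': -0.07175441086681962, 'rvec': array([ 2.38229216, -0.20836728,  0.07563149]), 'tvec': array([-0.50765736,  0.16093008,  1.07296454])}
```

View pics/top0.png

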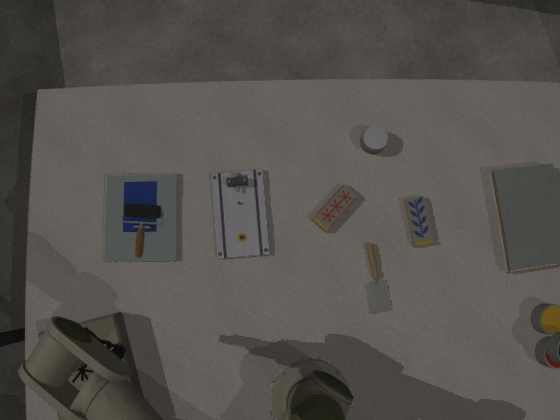

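View pics/side0.png

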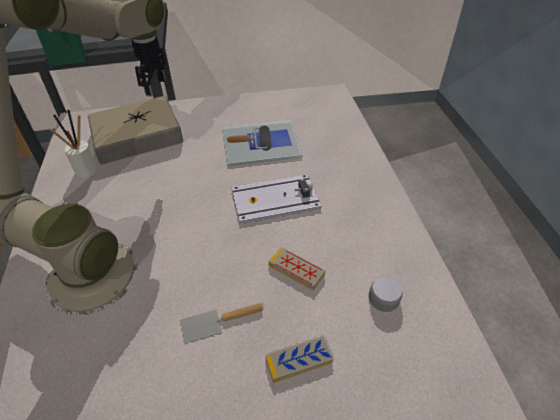

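The top view shows the bed around (240,213), with the yellow-ringed pin at (242,237), the small pin at (240,203) and the bracket at (237,182). The blue block is at (419,221) with its yellow end at (424,242). In the side view the block is at (300,358) and the bed at (277,198). Next I enlarge both and get coarse positions.

```bash
cat > h.py <<'E'
import numpy as np, cv2
from cell import env
def cam(n):
    c=env.camera_info(n); R=cv2.Rodrigues(c['rvec'])[0]
    K=np.array([[c['fx'],0,c['cx']],[0,c['fy'],c['cy']],[0,0,1]]); D=np.array([c['k1'],0,0,0.])
    return K,D,R,np.array(c['tvec']),np.array(c['rvec'])
def ray(n,px):
    K,D,R,t,_=cam(n); u=cv2.undistortPoints(np.array(px,float).reshape(-1,1,2),K,D).reshape(-1,2)
    return -R.T@t, np.c_[u,np.ones(len(u))]@R
def cast(n,px,z):
    o,d=ray(n,px); return o+d*((z-o[2])/d[:,2])[:,None]
def proj(n,P):
    K,D,R,t,r=cam(n); return cv2.projectPoints(np.array(P,float).reshape(-1,1,3),r,t,K,D)[0].reshape(-1,2)
def two(pt,ps):
    a,d=ray("top",pt);b,e=ray("side",ps);d=d[0]/np.linalg.norm(d);e=e[0]/np.linalg.norm(e)
    s=np.linalg.lstsq(np.c_[d,-e],b-a,rcond=None)[0]; p,q=a+s[0]*d,b+s[1]*e
    return (p+q)/2,np.linalg.norm(p-q)
E
python3 - <<'E'
from h import *
T=cv2.imread("pics/top0.png");S=cv2.imread("pics/side0.png")
up=lambda I,x,y,w,h:cv2.convertScaleAbs(cv2.resize(I[y:y+h,x:x+w],(400,300),interpolation=cv2.INTER_CUBIC),alpha=1.5)
cv2.imwrite("pics/crops.png",np.vstack([np.hstack([up(T,375,180,80,60+15) if 0 else up(T,379,189,80,60),up(T,180,165,128,96)]),np.hstack([up(S,257,328,80,60),up(S,220,163,112,84)])]))
print(cast("top",[(419,218),(424,242)],.0233),cast("side",[(300,355)],.0233),cast("top",[(242,237),(240,203)],.024),cast("side",[(253,200),(285,194)],.024))
for n,I in(("top",T),("side",S)):
    h=cv2.cvtColor(I,cv2.COLOR_BGR2HSV)
    for nm,lo,hi in(("yel",(18,130,60),(32,255,255)),("blue",(105,120,50),(125,255,255))):
        m=cv2.inRange(h,lo,hi);k,l,st,c=cv2.connectedComponentsWithStats(m)
        for i in range(1,k):
            if st[i,4]>8: print(n,nm,st[i],c[i].round(2),cast(n,c[i],.0233).round(4))
E
```

```text
[[ 0.50766875 -0.32550696  0.0233    ]
 [ 0.43751751 -0.3363933   0.0233    ]] [[ 0.50263683 -0.32338921  0.0233    ]] [[0.46301869 0.18878282 0.024     ]
 [0.56141765 0.19360173 0.024     ]] [[0.46145807 0.17940925 0.024     ]
 [0.56154747 0.18795895 0.024     ]]
top yel [314 218  13  12  42] [319.76 223.12] [[ 0.4987 -0.0349  0.0233]]
top yel [238 233   8   9  39] [241.26 236.87] [[0.4635 0.191  0.0233]]
top yel [416 240  16   5  45] [423.42 242.04] [[ 0.4374 -0.3347  0.0233]]
top yel [542 306  18  28 421] [551.29 319.29] [[ 0.1958 -0.7217  0.0233]]
top blue [124 182  33  25 734] [139.91 192.76] [[0.5977 0.4881 0.0233]]
top blue [418 198   4   5  13] [419.38 200.  ] [[ 0.5606 -0.3299  0.0233]]
top blue [409 203   6   4  12] [411.5 204.5] [[ 0.5477 -0.3055  0.0233]]
top blue [420 206   4   6  12] [421.42 208.67] [[ 0.5349 -0.3344  0.0233]]
top blue [411 212   5   4  12] [413.17 213.42] [[ 0.5214 -0.3089  0.0233]]
top blue [124 215  32   7 102] [139.04 218.96] [[0.5204 0.4891 0.0233]]
top blue [422 217   4   5  12] [423.25 219.08] [[ 0.5042 -0.338   0.0233]]
top blue [123 223  14   9
[... 383 characters left out ...]
41.6] [[-0.3392  0.6359  0.0233]]
side yel [249 198   8   5  26] [252.58 199.96] [[0.4603 0.1805 0.0233]]
side yel [270 249  13  13  46] [275.93 254.91] [[ 0.4958 -0.0378  0.0233]]
side yel [269 263   5   5  14] [270.86 265.21] [[ 0.4771 -0.0689  0.0233]]
side yel [266 356  11  21  97] [271.15 366.03] [[ 0.4354 -0.3372  0.0233]]
side yel [273 379   7   4  16] [275.94 380.25] [[ 0.4405 -0.3701  0.0233]]
side blue [271 130  19  17 148] [279.16 135.78] [[0.5948 0.4879 0.0233]]
side blue [257 138   3   9  17] [258.24 142.18] [[0.5158 0.4638 0.0233]]
side blue [249 141   7   9  29] [251.24 145.83] [[0.489  0.4473 0.0233]]
side blue [278 340  53  30 346] [303.14 355.3 ] [[ 0.5094 -0.3253  0.0233]]
```

View pics/crops.png

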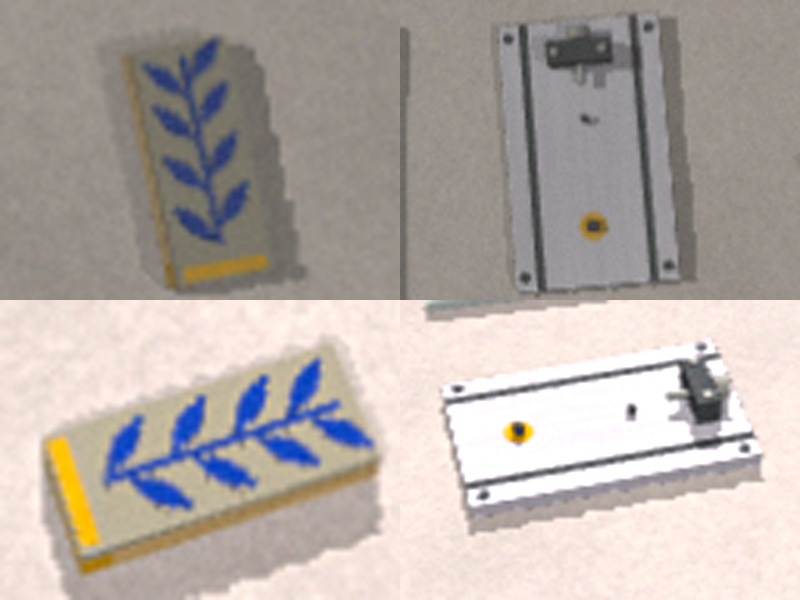

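Enlarged: the bed's plate corners, both pins and the block's top-face corners are all legible. I'll cast them at their known heights and fit rigid poses.

```bash
cat > m.py <<'E'
from h import *
from scipy.spatial.transform import Rotation
def fit(model,P):
    a=np.array(model)/1000;b=P[:,:2]; ac,bc=a.mean(0),b.mean(0)
    X,Y=(a-ac).T@(b-bc),0; th=np.arctan2(X[0,1]-X[1,0],X[0,0]+X[1,1])
    R=np.array([[np.cos(th),-np.sin(th)],[np.sin(th),np.cos(th)]]); t=bc-R@ac
    return t.round(4),np.degrees(th).round(2),((b-(a@R.T+t))*1000).round(1).tolist()
E
python3 - <<'E'
from m import *
px=lambda L,o,s,q:(np.array(L,float)-q+.5)/s-.5+o
bt=px([(499,27),(657,14),(516,291),(679,284),(593,227)],(180,165),3.125,(400,0))
bs=px([(712,340),(762,453),(443,386),(470,503),(518,432)],(220,163),400/112,(400,300))
mt=[(145,75),(145,-75),(-105,75),(-105,-75),(-50,0)]
print("bed",fit(mt,cast("top",bt,.015)),fit(mt,cast("side",bs,.015)),sep="\n")
ks=px([(45,437),(333,340),(380,460),(82,549)],(257,328),5,(0,300))
mk=[(-70,29),(70,29),(70,-29),(-70,-29)]
kt=px([(175,290),(126,55),(270,276),(220,38)],(379,189),5,(0,0))
print("blk",fit(mk,cast("side",ks,.0218)),fit([mk[0],mk[1],mk[3],mk[2]],cast("top",kt,.0218)),sep="\n")
print("yel",cast("top",[(423.42,242.04)],.0218),cast("side",[(271.15,366.03)],.0218))
for n in("top","side"): K,D,R,t,_=cam(n); print(-R.T@t)
print("pin2 tops",two(px([(586,117)],(180,165),3.125,(400,0)),px([(631,406)],(220,163),400/112,(400,300))),
 two(px([(593,227)],(180,165),3.125,(400,0)),px([(518,432)],(220,163),400/112,(400,300))))
E
```

```text
bed
(array([0.5124, 0.1944]), np.float64(3.36), [[-0.0, 0.3], [0.5, 1.1], [2.0, -0.5], [-2.9, -0.6], [0.4, -0.3]])
(array([0.5118, 0.194 ]), np.float64(3.7), [[-0.8, -0.7], [0.0, 0.5], [0.9, -2.5], [0.4, 3.0], [-0.5, -0.4]])
blk
(array([ 0.4998, -0.326 ]), np.float64(8.07), [[0.8, -2.3], [-0.1, 1.2], [-1.5, -1.2], [0.8, 2.3]])
(array([ 0.4979, -0.323 ]), np.float64(8.66), [[0.8, -0.4], [0.1, 0.1], [-1.3, -0.0], [0.5, 0.4]])
yel [[ 0.43752956 -0.33514737  0.0218    ]] [[ 0.43545136 -0.33661687  0.0218    ]]
[0.36364987 0.09441537 1.34405536]
[ 0.39868843 -0.69377968  0.8913948 ]
pin2 tops (array([0.56248501, 0.19600476, 0.02383835]), np.float64(0.0032276893852921733)) (array([0.46216327, 0.19115363, 0.01427915]), np.float64(0.0014975396841634503))
```

play_rows(rows=[{"dy": -1,"dx": -0.5,"twist": -0.034},{"dy": -1,"dx": -0.5,"twist": -0.034},{"dy": -1,"dx": -0.5,"twist": -0.034},{"dy": -1,"dx": -0.5,"twist": -0.034},{"dy": -1,"dx": -0.5,"twist": -0.034},{"dy": -1,"dx": -0.5},{"dy": -1,"dx": -0.5},{"dy": -1,"dx": -0.5}], grip_force=60)

```text
schema error: expected keys dx, dy, dz, twist, grip
```

play_rows(rows=[{"dy": -1,"dx": -0.5},{"dy": -1,"dx": -0.5},{"dy": -1,"dx": -0.5},{"dy": -1,"dx": -0.5},{"dy": -1,"dx": -0.5},{"dy": -1,"dx": -0.5},{"dy": -1,"dx": -0.5},{"dy": -1,"dx": -0.5}])

```text
schema error: expected keys dx, dy, dz, twist, grip
```

play_rows(rows=[{"dy": -1},{"dy": -1},{"dy": -1},{"dy": -1},{"dy": -1},{"dy": -1},{"dy": -1},{"dy": -1}])

```text
schema error: expected keys dx, dy, dz, twist, grip
```

play_rows(rows=[{"dy": -1},{"dy": -1},{"dy": -1},{"dy": -1},{"dy": -1},{"dy": -1},{"dy": -1},{"dy": -1}])

```text
schema error: expected keys dx, dy, dz, twist, grip
```

```bash
cat > to.py <<'E'
import sys; from h import *
# usage: x y yaw_deg -> shift in tool units and twist
s=env.observe();R=s['tool_rot'];p=s['ee_pos'];yaw=np.degrees(np.arctan2(R[1,1],R[0,1]))
x,y,a=map(float,sys.argv[1:4]); d=R.T@np.array([x-p[0],y-p[1],0])/.02
print("t%.2f"%s['time'],"p",p.round(4),"yawY %.2f"%yaw,"tilt",R[:2,2].round(4),"F",s['contact_force'].round(1),"tau",s['wrist_torque'].round(2),"op %.4f"%s['opening'],"q",s['qpos'].round(2),"tip",env.tip_reach)
print("dx,dy units",d.round(3),"twist",round((yaw-90-a)/180,4))
E
python3 to.py .499 -.3245 8.3
```

```text
t0.10 p [0.2083 0.5087 0.2229] yawY 67.72 tilt [-0.0007 -0.001 ] F [-0.1 -0.3  0.2] tau [-0.03 -0.02 -0.02] op 0.0853 q [ 0.97  0.38  1.3  -0.    1.46 -0.22] tip 0.022
dx,dy units [-2.9242e+01 -3.3043e+01  3.3000e-02] twist -0.1699
```

All keys are required.

play_rows(rows=[{"dx": -0.5,"dy": -1,"dz": 0,"twist": -0.034,"grip": 1},{"dx": -0.5,"dy": -1,"dz": 0,"twist": -0.034,"grip": 1},{"dx": -0.5,"dy": -1,"dz": 0,"twist": -0.034,"grip": 1},{"dx": -0.5,"dy": -1,"dz": 0,"twist": -0.034,"grip": 1},{"dx": -0.5,"dy": -1,"dz": 0,"twist": -0.034,"grip": 1},{"dx": -0.5,"dy": -1,"dz": 0,"twist": 0,"grip": 1},{"dx": -0.5,"dy": -1,"dz": 0,"twist": 0,"grip": 1},{"dx": -0.5,"dy": -1,"dz": 0,"twist": 0,"grip": 1}], grip_force=60)

```text
time: 0.77
ee_pos: [0.2786, 0.3469, 0.2232]
tool_rot: [[-0.989, -0.145, -0.0], [-0.145, 0.989, -0.0], [0.0, -0.0, -1.0]]
contact_force: [0.1, 0.9, 0.5]
opening: 0.0855
```

play_rows(rows=[{"dx": -0.5,"dy": -1,"dz": 0,"twist": 0,"grip": 1},{"dx": -0.5,"dy": -1,"dz": 0,"twist": 0,"grip": 1},{"dx": -0.5,"dy": -1,"dz": 0,"twist": 0,"grip": 1},{"dx": -0.5,"dy": -1,"dz": 0,"twist": 0,"grip": 1},{"dx": 0,"dy": -1,"dz": 0,"twist": 0,"grip": 1},{"dx": 0,"dy": -1,"dz": 0,"twist": 0,"grip": 1},{"dx": 0,"dy": -1,"dz": 0,"twist": 0,"grip": 1},{"dx": 0,"dy": -1,"dz": 0,"twist": 0,"grip": 1}])

```text
time: 1.43
ee_pos: [0.3409, 0.1944, 0.2232]
tool_rot: [[-0.989, -0.145, -0.001], [-0.145, 0.989, -0.0], [0.001, -0.0, -1.0]]
contact_force: [-0.5, 0.2, 0.1]
opening: 0.0855
```

play_rows(rows=[{"dx": 0,"dy": -1,"dz": 0.3,"twist": 0,"grip": 1},{"dx": 0,"dy": -1,"dz": 0.3,"twist": 0,"grip": 1},{"dx": 0,"dy": -1,"dz": 0.3,"twist": 0,"grip": 1},{"dx": 0,"dy": -1,"dz": 0.3,"twist": 0,"grip": 1},{"dx": 0,"dy": -1,"dz": 0.3,"twist": 0,"grip": 1},{"dx": 0,"dy": -1,"dz": 0.3,"twist": 0,"grip": 1},{"dx": 0,"dy": -1,"dz": 0.3,"twist": 0,"grip": 1},{"dx": 0,"dy": -1,"dz": 0.3,"twist": 0,"grip": 1}])

```text
time: 2.1
ee_pos: [0.364, 0.0362, 0.175]
tool_rot: [[-0.989, -0.145, -0.0], [-0.145, 0.989, 0.0], [0.0, 0.0, -1.0]]
contact_force: [-0.1, 0.6, -0.2]
opening: 0.0853
```

```bash
python3 to.py .499 -.3245 8.3
```

```text
t2.10 p [0.364  0.0362 0.175 ] yawY 98.32 tilt [-0.0003  0.0001] F [-0.1  0.6 -0.2] tau [ 0.04 -0.    0.01] op 0.0853 q [-0.23  0.11  1.84  0.    1.2  -1.94] tip 0.022
dx,dy units [-4.068e+00 -1.882e+01 -4.000e-03] twist 0.0001
```

play_rows(rows=[{"dx": -0.25,"dy": -1,"dz": 0,"twist": 0,"grip": 1},{"dx": -0.25,"dy": -1,"dz": 0,"twist": 0,"grip": 1},{"dx": -0.25,"dy": -1,"dz": 0,"twist": 0,"grip": 1},{"dx": -0.25,"dy": -1,"dz": 0,"twist": 0,"grip": 1},{"dx": -0.25,"dy": -1,"dz": 0,"twist": 0,"grip": 1},{"dx": -0.25,"dy": -1,"dz": 0,"twist": 0,"grip": 1},{"dx": -0.25,"dy": -1,"dz": 0,"twist": 0,"grip": 1},{"dx": -0.25,"dy": -1,"dz": 0,"twist": 0,"grip": 1}])

```text
time: 2.77
ee_pos: [0.4271, -0.1164, 0.1752]
tool_rot: [[-0.989, -0.145, -0.0], [-0.145, 0.989, 0.0], [0.0, 0.0, -1.0]]
contact_force: [0.4, -0.4, -0.3]
opening: 0.0855
```

play_rows(rows=[{"dx": -0.25,"dy": -1,"dz": 0.3,"twist": 0,"grip": 1},{"dx": -0.25,"dy": -1,"dz": 0.3,"twist": 0,"grip": 1},{"dx": -0.25,"dy": -1,"dz": 0.3,"twist": 0,"grip": 1},{"dx": -0.25,"dy": -1,"dz": 0.3,"twist": 0,"grip": 1},{"dx": -0.25,"dy": -1,"dz": 0.3,"twist": 0,"grip": 1},{"dx": -0.25,"dy": -1,"dz": 0.3,"twist": 0,"grip": 1},{"dx": -0.25,"dy": -1,"dz": 0.3,"twist": 0,"grip": 1},{"dx": -0.25,"dy": -1,"dz": 0.3,"twist": 0,"grip": 1}])

```text
time: 3.43
ee_pos: [0.4898, -0.2688, 0.1267]
tool_rot: [[-0.989, -0.145, -0.001], [-0.145, 0.989, 0.001], [0.001, 0.001, -1.0]]
contact_force: [0.7, 0.7, -0.0]
opening: 0.0857
```

play_rows(rows=[{"dx": -0.05,"dy": -1,"dz": 0.5,"twist": 0,"grip": 1},{"dx": 0,"dy": -1,"dz": 0.5,"twist": 0,"grip": 1},{"dx": 0,"dy": -0.8,"dz": 0.5,"twist": 0,"grip": 1},{"dx": 0,"dy": 0,"dz": 0,"twist": 0,"grip": 1}])

```text
time: 3.77
ee_pos: [0.4981, -0.3252, 0.095]
tool_rot: [[-0.99, -0.143, -0.002], [-0.143, 0.99, 0.002], [0.002, 0.002, -1.0]]
contact_force: [-1.2, 0.8, -0.4]
opening: 0.0854
```

```bash
python3 to.py .499 -.3245 8.3; python3 - <<'E'
from h import *
I=env.grab_frame("side")[:,:,::-1];J=env.grab_frame("top")[:,:,::-1]
up=lambda I,x,y,w,h:cv2.convertScaleAbs(cv2.resize(I[y:y+h,x:x+w],(400,300),interpolation=cv2.INTER_CUBIC),alpha=1.4)
cv2.imwrite("pics/pre.png",np.hstack([up(I,217,285,160,120),up(J,340,150,160,120)]))
E
```

```text
t3.77 p [ 0.4981 -0.3252  0.095 ] yawY 98.20 tilt [-0.0023  0.0017] F [-1.2  0.8 -0.4] tau [0.   0.05 0.01] op 0.0854 q [-0.78  0.58  1.36 -0.    1.21 -2.49] tip 0.022
dx,dy units [-0.048  0.028 -0.   ] twist -0.0006
```

View pics/pre.png

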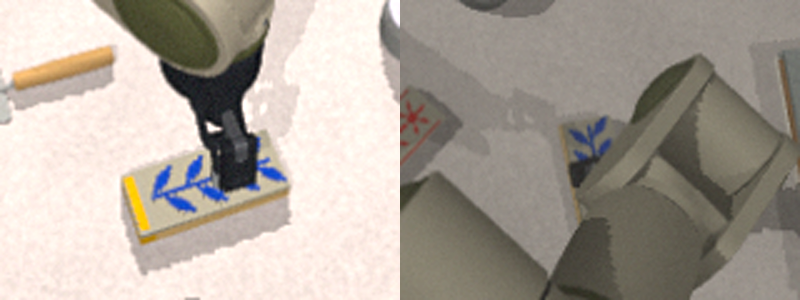

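The side view shows the jaw centred over the block with its fingers lined up with the block's width. I descend with the jaws slightly narrowed.

play_rows(rows=[{"dx": 0,"dy": 0,"dz": 0.8,"twist": 0,"grip": 0.88},{"dx": 0,"dy": 0,"dz": 0.8,"twist": 0,"grip": 0.88},{"dx": 0,"dy": 0,"dz": 0.7,"twist": 0,"grip": 0.88},{"dx": 0,"dy": 0,"dz": 0.5,"twist": 0,"grip": 0.88},{"dx": 0,"dy": 0,"dz": 0.3,"twist": 0,"grip": 0.88},{"dx": 0,"dy": 0,"dz": 0.15,"twist": 0,"grip": 0.88},{"dx": 0,"dy": 0,"dz": 0,"twist": 0,"grip": 0.88}])

```text
time: 4.45
ee_pos: [0.4988, -0.3229, 0.0325]
tool_rot: [[-0.989, -0.145, -0.0], [-0.145, 0.989, 0.0], [0.0, 0.0, -1.0]]
contact_force: [-0.4, 0.1, 0.1]
opening: 0.0751
```

play_rows(rows=[{"dx": 0,"dy": 0,"dz": 0.1,"twist": 0,"grip": 0.88},{"dx": 0,"dy": 0,"dz": 0.1,"twist": 0,"grip": 0.88},{"dx": 0,"dy": 0,"dz": 0,"twist": 0,"grip": 0.88}])

```text
time: 4.7
ee_pos: [0.4988, -0.3232, 0.0286]
tool_rot: [[-0.989, -0.145, 0.0], [-0.145, 0.989, -0.0], [-0.0, -0.0, -1.0]]
contact_force: [0.6, -0.5, 0.5]
opening: 0.075
```

play_rows(rows=[{"dx": 0,"dy": 0,"dz": 0.1,"twist": 0,"grip": 0.82},{"dx": 0,"dy": 0,"dz": 0.05,"twist": 0,"grip": 0.82},{"dx": 0,"dy": 0,"dz": 0,"twist": 0,"grip": 0.82}])

```text
time: 4.95
ee_pos: [0.4987, -0.3232, 0.0253]
tool_rot: [[-0.989, -0.145, -0.0], [-0.145, 0.989, 0.0], [0.0, 0.0, -1.0]]
contact_force: [-0.2, -0.0, -0.1]
opening: 0.0699
```

play_rows(rows=[{"dx": 0,"dy": 0,"dz": 0.05,"twist": 0,"grip": 0.82},{"dx": 0,"dy": 0,"dz": 0.05,"twist": 0,"grip": 0.82},{"dx": 0,"dy": 0,"dz": 0,"twist": 0,"grip": 0.82}])

```text
time: 5.2
ee_pos: [0.4987, -0.3232, 0.0232]
tool_rot: [[-0.989, -0.145, -0.0], [-0.145, 0.989, 0.0], [0.0, 0.0, -1.0]]
contact_force: [0.3, 1.4, 0.2]
opening: 0.0699
```

play_rows(rows=[{"dx": 0,"dy": 0,"dz": 0.05,"twist": 0,"grip": 0.82},{"dx": 0,"dy": 0,"dz": 0.05,"twist": 0,"grip": 0.82},{"dx": 0,"dy": 0,"dz": 0,"twist": 0,"grip": 0.82}])

```text
time: 5.45
ee_pos: [0.4987, -0.3231, 0.0212]
tool_rot: [[-0.989, -0.145, -0.0], [-0.145, 0.989, 0.0], [0.0, 0.0, -1.0]]
contact_force: [0.5, 0.0, 0.3]
opening: 0.0702
```

```bash
python3 to.py .499 -.3245 8.3
```

```text
t5.45 p [ 0.4987 -0.3231  0.0212] yawY 98.32 tilt [-0.0003  0.0002] F [0.5 0.  0.3] tau [-0.02  0.01  0.02] op 0.0702 q [-0.77  0.67  1.43 -0.    1.04 -2.49] tip 0.022
dx,dy units [-0.006 -0.07  -0.   ] twist 0.0001
```

Free at TCP z 21 mm, so the partly open tips stand back as described; after closing they should sit a few mm above the bench. Closing.

play_rows(rows=[{"dx": 0,"dy": -0.05,"dz": 0,"twist": 0,"grip": 0.6},{"dx": 0,"dy": 0,"dz": 0,"twist": 0,"grip": 0.5},{"dx": 0,"dy": 0,"dz": 0,"twist": 0,"grip": 0.5},{"dx": 0,"dy": 0,"dz": 0,"twist": 0,"grip": 0.5},{"dx": 0,"dy": 0,"dz": 0,"twist": 0,"grip": 0.5}], grip_force=70)

```text
time: 5.87
ee_pos: [0.4989, -0.3242, 0.0215]
tool_rot: [[-0.989, -0.145, 0.0], [-0.145, 0.989, -0.0], [-0.0, -0.0, -1.0]]
contact_force: [0.3, 0.2, -0.2]
opening: 0.0428
```

```bash
python3 to.py .499 -.3245 8.3
```

```text
t5.87 p [ 0.4989 -0.3242  0.0215] yawY 98.33 tilt [ 0. -0.] F [ 0.3  0.2 -0.2] tau [-0.01 -0.01  0.  ] op 0.0428 q [-0.78  0.67  1.43  0.    1.04 -2.49] tip 0.022
dx,dy units [-0.001 -0.016  0.   ] twist 0.0001
```

```bash
python3 - <<'E'
from h import *
I=env.grab_frame("side")[:,:,::-1];J=env.grab_frame("top")[:,:,::-1]
up=lambda I,x,y,w,h:cv2.convertScaleAbs(cv2.resize(I[y:y+h,x:x+w],(400,300),interpolation=cv2.INTER_CUBIC),alpha=1.4)
cv2.imwrite("pics/gr.png",np.hstack([up(I,217,285,160,120),up(J,340,150,160,120)]))
E
```

```text
(no output)
```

View pics/gr.png

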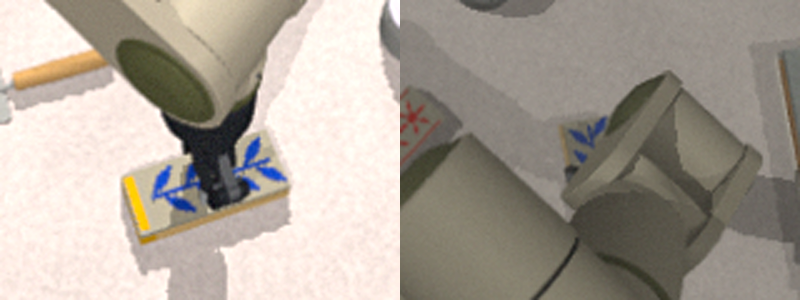

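The block hasn't moved and the fingers look as if they closed above it rather than beside it. I'll check where the fingertip really is against the model.

```bash
python3 - <<'E'
from h import *
s=env.observe();p=s['ee_pos'];y=s['tool_rot'][:,1]
for o,pp,nm in((.0214,p,"now (305.8,367)"),(.0427,np.array([.4981,-.3252,.095]),"pre (~311,361)")):
    for b in(0.005,.012):
        print(nm,b,[(zz,proj("side",pp-y*(o+b)+[0,0,zz-pp[2]])[0].round(1).tolist()) for zz in(pp[2]-.022,pp[2]-.01,pp[2],pp[2]+.01,pp[2]+.02)])
# block corners (projected, z top) for reference
E
```

```text
now (305.8,367) 0.005 [(np.float64(-0.0005597724629176799), [302.1, 370.8]), (np.float64(0.011440227537082319), [302.3, 368.7]), (np.float64(0.02144022753708232), [302.5, 366.9]), (np.float64(0.03144022753708232), [302.7, 365.0]), (np.float64(0.04144022753708232), [302.8, 363.2])]
now (305.8,367) 0.012 [(np.float64(-0.0005597724629176799), [303.2, 373.7]), (np.float64(0.011440227537082319), [303.4, 371.6]), (np.float64(0.02144022753708232), [303.6, 369.8]), (np.float64(0.03144022753708232), [303.8, 368.0]), (np.float64(0.04144022753708232), [304.0, 366.2])]
pre (~311,361) 0.005 [(np.float64(0.07300000000000001), [306.7, 367.0]), (np.float64(0.085), [306.9, 364.6]), (np.float64(0.095), [307.2, 362.6]), (np.float64(0.105), [307.4, 360.6]), (np.float64(0.115), [307.6, 358.5])]
pre (~311,361) 0.012 [(np.float64(0.07300000000000001), [307.9, 370.1]), (np.float64(0.085), [308.2, 367.8]), (np.float64(0.095), [308.4, 365.8]), (np.float64(0.105), [308.6, 363.8]), (np.float64(0.115), [308.9, 361.8])]
```

The tips stand higher than TCP+22 mm implies, and resting above the block with no force agrees with that. I reopen and go down feeling for the bench.

play_rows(rows=[{"dx": 0,"dy": 0,"dz": 0,"twist": 0,"grip": 0.88},{"dx": 0,"dy": 0,"dz": 0,"twist": 0,"grip": 0.88},{"dx": 0,"dy": 0,"dz": 0,"twist": 0,"grip": 0.88},{"dx": 0,"dy": 0,"dz": 0.1,"twist": 0,"grip": 0.82},{"dx": 0,"dy": 0,"dz": 0.1,"twist": 0,"grip": 0.82},{"dx": 0,"dy": 0,"dz": 0,"twist": 0,"grip": 0.82}])

```text
time: 6.47
ee_pos: [0.4987, -0.324, 0.0169]
tool_rot: [[-0.989, -0.145, -0.001], [-0.145, 0.989, 0.001], [0.001, 0.001, -1.0]]
contact_force: [0.3, -0.7, 0.1]
opening: 0.0703
```

play_rows(rows=[{"dx": 0,"dy": 0,"dz": 0.1,"twist": 0,"grip": 0.82},{"dx": 0,"dy": 0,"dz": 0.1,"twist": 0,"grip": 0.82},{"dx": 0,"dy": 0,"dz": 0,"twist": 0,"grip": 0.82}])

```text
time: 6.72
ee_pos: [0.4987, -0.324, 0.0129]
tool_rot: [[-0.989, -0.145, -0.001], [-0.145, 0.989, 0.001], [0.0, 0.001, -1.0]]
contact_force: [-0.3, -0.3, 0.6]
opening: 0.0699
```

play_rows(rows=[{"dx": 0,"dy": 0,"dz": 0.1,"twist": 0,"grip": 0.82},{"dx": 0,"dy": 0,"dz": 0.1,"twist": 0,"grip": 0.82},{"dx": 0,"dy": 0,"dz": 0,"twist": 0,"grip": 0.82}])

```text
time: 6.97
ee_pos: [0.4988, -0.324, 0.009]
tool_rot: [[-0.989, -0.145, -0.0], [-0.145, 0.989, 0.0], [0.0, 0.001, -1.0]]
contact_force: [-0.4, 0.4, -0.1]
opening: 0.07
```

play_rows(rows=[{"dx": 0,"dy": 0,"dz": 0.05,"twist": 0,"grip": 0.75},{"dx": 0,"dy": 0,"dz": 0.05,"twist": 0,"grip": 0.75},{"dx": 0,"dy": 0,"dz": 0,"twist": 0,"grip": 0.75}])

```text
time: 7.22
ee_pos: [0.499, -0.3244, 0.0074]
tool_rot: [[-0.989, -0.145, 0.0], [-0.145, 0.989, -0.0], [-0.0, -0.0, -1.0]]
contact_force: [0.3, -0.3, 0.1]
opening: 0.0641
```

play_rows(rows=[{"dx": 0,"dy": 0,"dz": 0.1,"twist": 0,"grip": 0.75},{"dx": 0,"dy": 0,"dz": 0.1,"twist": 0,"grip": 0.75},{"dx": 0,"dy": 0,"dz": 0,"twist": 0,"grip": 0.75}])

```text
time: 7.47
ee_pos: [0.499, -0.3244, 0.0031]
tool_rot: [[-0.989, -0.145, 0.0], [-0.145, 0.989, -0.0], [-0.0, -0.0, -1.0]]
contact_force: [0.0, -2.0, -0.3]
opening: 0.0643
```

play_rows(rows=[{"dx": 0,"dy": 0,"dz": 0.05,"twist": 0,"grip": 0.75},{"dx": 0,"dy": 0,"dz": 0.05,"twist": 0,"grip": 0.75},{"dx": 0,"dy": 0,"dz": 0,"twist": 0,"grip": 0.75}])

```text
time: 7.72
ee_pos: [0.499, -0.3243, 0.0013]
tool_rot: [[-0.989, -0.145, 0.0], [-0.145, 0.989, -0.0], [-0.0, -0.0, -1.0]]
contact_force: [1.1, -0.7, -1.0]
opening: 0.0643
```

play_rows(rows=[{"dx": 0,"dy": 0,"dz": 0.05,"twist": 0,"grip": 0.75},{"dx": 0,"dy": 0,"dz": 0.05,"twist": 0,"grip": 0.75},{"dx": 0,"dy": 0,"dz": 0,"twist": 0,"grip": 0.75}])

```text
time: 7.97
ee_pos: [0.4989, -0.3243, -0.0007]
tool_rot: [[-0.989, -0.145, 0.0], [-0.145, 0.989, -0.0], [-0.0, -0.0, -1.0]]
contact_force: [0.2, -1.3, -0.6]
opening: 0.0643
```

```bash
python3 to.py .499 -.3245 8.3;python3 - <<'E'
from h import *
I=env.grab_frame("side")[:,:,::-1]
cv2.imwrite("pics/gr2.png",cv2.convertScaleAbs(cv2.resize(I[315:405,257:377],(800,600),interpolation=cv2.INTER_CUBIC),alpha=1.4))
E
```

```text
t7.97 p [ 0.4989 -0.3243 -0.0007] yawY 98.32 tilt [ 0.0001 -0.0001] F [ 0.2 -1.3 -0.6] tau [-0.17 -0.04  0.01] op 0.0643 q [-0.78  0.7   1.45 -0.    1.   -2.49] tip 0.022
dx,dy units [-0.001 -0.013  0.   ] twist 0.0001
```

View pics/gr2.png

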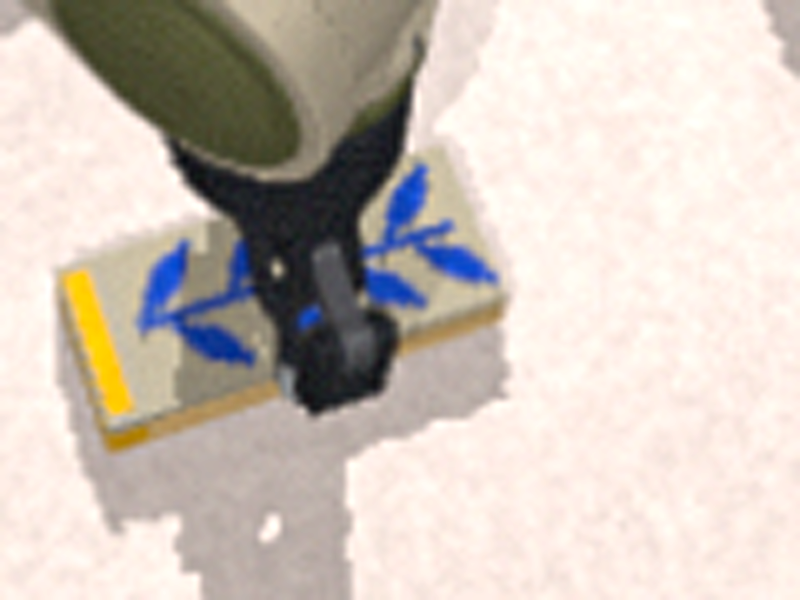

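The jaw now straddles the block, with the finger in front of its near side at (340,360). Closing gently.

play_rows(rows=[{"dx": 0,"dy": 0,"dz": 0,"twist": 0,"grip": 0.6},{"dx": 0,"dy": 0,"dz": 0,"twist": 0,"grip": 0.6},{"dx": 0,"dy": 0,"dz": 0,"twist": 0,"grip": 0.6}], grip_force=30)

```text
time: 8.27
ee_pos: [0.499, -0.3243, -0.0003]
tool_rot: [[-0.989, -0.145, 0.0], [-0.145, 0.989, -0.0], [-0.0, -0.0, -1.0]]
contact_force: [-0.2, -2.4, 4.1]
opening: 0.0568
```

```bash
python3 to.py .499 -.3245 8.3
```

```text
t8.27 p [ 4.990e-01 -3.243e-01 -3.000e-04] yawY 98.32 tilt [ 0.0004 -0.0004] F [-0.2 -2.4  4.1] tau [-0.23  0.05 -0.03] op 0.0568 q [-0.78  0.7   1.45 -0.    1.   -2.49] tip 0.022
dx,dy units [ 0.002 -0.009  0.   ] twist 0.0001
```

Gripped at 57 mm. The earlier pass at 43 mm opening bounds the tips at about 4 mm above the underside. I regrip 2 mm higher for margin over the bed, then lift.

play_rows(rows=[{"dx": 0,"dy": 0,"dz": 0,"twist": 0,"grip": 0.76},{"dx": 0,"dy": 0,"dz": -0.1,"twist": 0,"grip": 0.76},{"dx": 0,"dy": 0,"dz": 0,"twist": 0,"grip": 0.6},{"dx": 0,"dy": 0,"dz": 0,"twist": 0,"grip": 0.6},{"dx": 0,"dy": 0,"dz": 0,"twist": 0,"grip": 0.6},{"dx": 0,"dy": 0,"dz": 0,"twist": 0,"grip": 0.6}], grip_force=80)

```text
time: 8.77
ee_pos: [0.4989, -0.324, 0.0022]
tool_rot: [[-0.989, -0.145, 0.0], [-0.145, 0.989, 0.0], [-0.0, 0.0, -1.0]]
contact_force: [-1.4, 1.4, 7.5]
opening: 0.0559
```

play_rows(rows=[{"dx": 0,"dy": 0,"dz": -0.2,"twist": 0,"grip": 0.6},{"dx": 0,"dy": 0,"dz": -0.4,"twist": 0,"grip": 0.6},{"dx": 0,"dy": 0,"dz": -0.8,"twist": 0,"grip": 0.6},{"dx": 0,"dy": 0,"dz": -0.8,"twist": 0,"grip": 0.6},{"dx": 0,"dy": 0,"dz": -0.8,"twist": 0,"grip": 0.6},{"dx": 0,"dy": 0,"dz": -0.8,"twist": 0,"grip": 0.6},{"dx": 0,"dy": 0,"dz": 0,"twist": 0,"grip": 0.6},{"dx": 0,"dy": 0,"dz": 0,"twist": 0,"grip": 0.6}])

```text
time: 9.43
ee_pos: [0.499, -0.3242, 0.0778]
tool_rot: [[-0.989, -0.145, 0.001], [-0.145, 0.989, -0.001], [-0.001, -0.001, -1.0]]
contact_force: [0.4, 0.1, -3.3]
opening: 0.0558
```

```bash
python3 to.py .499 .194 3.5; python3 - <<'E'
from h import *
I=env.grab_frame("side")[:,:,::-1]
cv2.imwrite("pics/lift.png",cv2.convertScaleAbs(cv2.resize(I[285:405,237:397],(800,600),interpolation=cv2.INTER_CUBIC),alpha=1.4))
E
```

```text
t9.43 p [ 0.499  -0.3242  0.0778] yawY 98.33 tilt [ 0.0007 -0.0007] F [ 0.4  0.1 -3.3] tau [ 0.   -0.02 -0.03] op 0.0558 q [-0.77  0.59  1.38  0.    1.17 -2.49] tip 0.022
dx,dy units [-3.7530e+00  2.5636e+01 -1.7000e-02] twist 0.0268
```

View pics/lift.png

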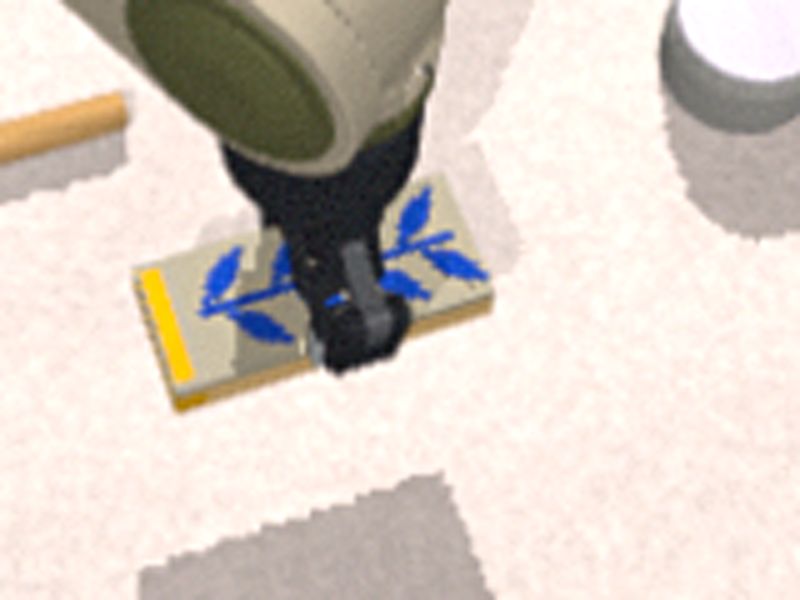

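The block is lifted level (about 3 N, moment near zero) with its yellow end at (155,325), towards the robot. Next I carry it to above the bed, 15 mm short of its place.

play_rows(rows=[{"dx": 0,"dy": 0.4,"dz": 0,"twist": 0.0274,"grip": 0.6},{"dx": 0,"dy": 0.8,"dz": 0,"twist": 0,"grip": 0.6},{"dx": -0.06,"dy": 1,"dz": 0,"twist": 0,"grip": 0.6},{"dx": -0.06,"dy": 1,"dz": 0,"twist": 0,"grip": 0.6},{"dx": -0.06,"dy": 1,"dz": 0,"twist": 0,"grip": 0.6},{"dx": -0.06,"dy": 1,"dz": 0,"twist": 0,"grip": 0.6},{"dx": -0.06,"dy": 1,"dz": 0,"twist": 0,"grip": 0.6},{"dx": -0.06,"dy": 1,"dz": 0,"twist": 0,"grip": 0.6}])

```text
time: 10.15
ee_pos: [0.4962, -0.1787, 0.0761]
tool_rot: [[-0.998, -0.059, -0.002], [-0.059, 0.998, 0.001], [0.002, 0.002, -1.0]]
contact_force: [0.4, -1.0, -2.2]
opening: 0.0558
```

play_rows(rows=[{"dx": -0.06,"dy": 1,"dz": 0,"twist": 0,"grip": 0.6},{"dx": -0.06,"dy": 1,"dz": 0,"twist": 0,"grip": 0.6},{"dx": -0.06,"dy": 1,"dz": 0,"twist": 0,"grip": 0.6},{"dx": -0.06,"dy": 1,"dz": 0,"twist": 0,"grip": 0.6},{"dx": -0.06,"dy": 1,"dz": 0,"twist": 0,"grip": 0.6},{"dx": -0.06,"dy": 1,"dz": 0,"twist": 0,"grip": 0.6},{"dx": -0.06,"dy": 1,"dz": 0,"twist": 0,"grip": 0.6},{"dx": -0.06,"dy": 1,"dz": 0,"twist": 0,"grip": 0.6}])

```text
time: 10.82
ee_pos: [0.4962, -0.0186, 0.0763]
tool_rot: [[-0.998, -0.059, -0.002], [-0.059, 0.998, 0.001], [0.002, 0.001, -1.0]]
contact_force: [-0.0, 0.4, -1.7]
opening: 0.0553
```

play_rows(rows=[{"dx": -0.06,"dy": 1,"dz": 0,"twist": 0,"grip": 0.6},{"dx": -0.06,"dy": 1,"dz": 0,"twist": 0,"grip": 0.6},{"dx": -0.06,"dy": 1,"dz": 0,"twist": 0,"grip": 0.6},{"dx": -0.06,"dy": 1,"dz": 0,"twist": 0,"grip": 0.6},{"dx": -0.06,"dy": 1,"dz": 0,"twist": 0,"grip": 0.6},{"dx": -0.06,"dy": 1,"dz": 0,"twist": 0,"grip": 0.6},{"dx": -0.06,"dy": 1,"dz": 0,"twist": 0,"grip": 0.6},{"dx": -0.06,"dy": 1,"dz": 0,"twist": 0,"grip": 0.6}])

```text
time: 11.48
ee_pos: [0.4963, 0.1414, 0.0762]
tool_rot: [[-0.998, -0.059, -0.002], [-0.059, 0.998, -0.0], [0.002, 0.0, -1.0]]
contact_force: [0.2, 0.5, -3.0]
opening: 0.0558
```

```bash
python3 to.py .4970 .1933 3.4
```

```text
t11.48 p [0.4963 0.1414 0.0762] yawY 93.39 tilt [-0.0025 -0.0001] F [ 0.2  0.5 -3. ] tau [-0.03  0.05 -0.02] op 0.0558 q [ 0.05  0.48  1.61 -0.    1.05 -1.58] tip 0.022
dx,dy units [-0.187  2.587 -0.   ] twist -0.0001
```

play_rows(rows=[{"dx": -0.1,"dy": 0.9,"dz": 0.2,"twist": 0,"grip": 0.6},{"dx": -0.09,"dy": 0.8,"dz": 0.3,"twist": 0,"grip": 0.6},{"dx": 0,"dy": 0.6,"dz": 0.4,"twist": 0,"grip": 0.6},{"dx": 0,"dy": 0.28,"dz": 0.3,"twist": 0,"grip": 0.6},{"dx": 0,"dy": 0,"dz": 0,"twist": 0,"grip": 0.6},{"dx": 0,"dy": 0,"dz": 0,"twist": 0,"grip": 0.6}])

```text
time: 11.98
ee_pos: [0.4974, 0.1918, 0.0527]
tool_rot: [[-0.998, -0.059, -0.002], [-0.059, 0.998, -0.0], [0.002, -0.0, -1.0]]
contact_force: [-0.4, 0.5, -1.9]
opening: 0.0555
```

```bash
python3 to.py .4970 .1933 3.4; python3 - <<'E'
from h import *
I=env.grab_frame("side")[:,:,::-1];J=env.grab_frame("top")[:,:,::-1]
cv2.imwrite("pics/b_side.png",I);cv2.imwrite("pics/b_top.png",J)
up=lambda I,x,y,w,h:cv2.convertScaleAbs(cv2.resize(I[y:y+h,x:x+w],(400,300),interpolation=cv2.INTER_CUBIC),alpha=1.4)
A=up(I,217,150,112,84);B=up(J,190,163,112,84)
cv2.imwrite("pics/b.png",cv2.resize(np.hstack([A,B]),(800,300)))
E
```

```text
t11.98 p [0.4974 0.1918 0.0527] yawY 93.40 tilt [-0.0018 -0.0005] F [-0.4  0.5 -1.9] tau [-0.04  0.01 -0.  ] op 0.0555 q [ 0.15  0.54  1.58 -0.    1.02 -1.48] tip 0.022
dx,dy units [0.018 0.074 0.   ] twist 0.0
```

View pics/b.png

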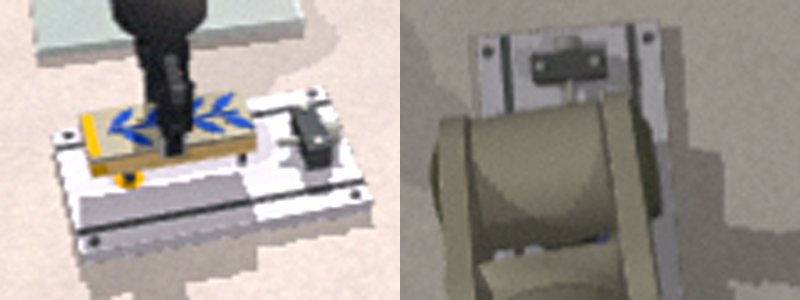

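The side view shows the block above the bed with its yellow end over the yellow-ringed pin, ring at (128,178) in the crop. The arm hides the top view. I'll compare the block with the pins in the side view only, so camera bias cancels.

```bash
python3 - <<'E'
from m import *
def yel(f):
    h=cv2.cvtColor(cv2.imread(f),cv2.COLOR_BGR2HSV);m=cv2.inRange(h,(18,130,60),(34,255,255))
    k,l,st,c=cv2.connectedComponentsWithStats(m)
    return [(st[i].tolist(),c[i].round(2).tolist()) for i in range(1,k) if st[i,4]>5 and 200<c[i][0]<330]
print(yel("pics/b_side.png"))
th=np.radians(3.4);u=np.array([[np.cos(th),np.sin(th)],[-np.sin(th),np.cos(th)]])
px=lambda L,o,s,q:(np.array(L,float)-q+.5)/s-.5+o
ring=cast("side",[(252.58,199.96)],.015)[0]
s2=cast("side",px([(631,406)],(220,163),400/112,(400,300)),.024)[0]
print("ring",ring,"small",s2,"bed angle",np.degrees(np.arctan2(*(s2-ring)[1::-1])))
k=px([(82,112),(248,98),(255,141),(93,166)],(217,150),400/112,(0,0))
print(fit([(-70,29),(70,29),(70,-29),(-70,-29)],cast("side",k,.0723)))
for b,c in yel("pics/b_side.png"):
    P=cast("side",[c],.0723)[0]; print(b,P.round(4),"rel pin_big bed mm",(u@(P-ring)[:2]*1000).round(1))
E
```

```text
[([240, 182, 5, 12, 38], [241.92, 187.53]), ([242, 196, 6, 3, 15], [244.67, 196.87]), ([249, 198, 8, 5, 26], [252.77, 200.08]), ([270, 249, 13, 13, 44], [276.0, 254.93]), ([269, 263, 5, 5, 14], [270.86, 265.21])]
ring [0.46086405 0.18886948 0.015     ] small [0.56081521 0.19565426 0.024     ] bed angle 3.883335725051886
(array([0.4982, 0.1845]), np.float64(-0.44), [[0.0, 4.0], [0.4, -2.3], [-3.0, 2.5], [2.6, -4.2]])
[240, 182, 5, 12, 38] [0.4323 0.1884 0.0723] rel pin_big bed mm [-28.6   1.2]
[242, 196, 6, 3, 15] [0.4359 0.1477 0.0723] rel pin_big bed mm [-27.4 -39.6]
[249, 198, 8, 5, 26] [0.4573 0.1306 0.0723] rel pin_big bed mm [ -7. -58.]
[270, 249, 13, 13, 44] [ 0.4905 -0.0749  0.0723] rel pin_big bed mm [  13.9 -265.1]
[269, 263, 5, 5, 14] [ 0.4727 -0.1042  0.0723] rel pin_big bed mm [  -5.5 -293.2]
```

Stripe centre is 28.6 mm behind the big pin. About 14 mm is expected when seated, so the block is about 15 mm short, as wanted. Lateral offset is about 1 mm. Lowering to just above the pin heads, then a closer look.

play_rows(rows=[{"dx": 0,"dy": 0,"dz": 0.4,"twist": 0,"grip": 0.6},{"dx": 0,"dy": 0,"dz": 0.4,"twist": 0,"grip": 0.6},{"dx": 0,"dy": 0,"dz": 0.25,"twist": 0,"grip": 0.6},{"dx": 0,"dy": 0,"dz": 0.1,"twist": 0,"grip": 0.6},{"dx": 0,"dy": 0,"dz": 0,"twist": 0,"grip": 0.6},{"dx": 0,"dy": 0,"dz": 0,"twist": 0,"grip": 0.6}])

```text
time: 12.58
ee_pos: [0.4979, 0.1922, 0.0303]
tool_rot: [[-0.998, -0.059, -0.0], [-0.059, 0.998, -0.0], [0.0, -0.0, -1.0]]
contact_force: [0.2, 0.3, -1.8]
opening: 0.0555
```

```bash
python3 to.py .4970 .1933 3.4; python3 - <<'E'
from h import *
I=env.grab_frame("side")[:,:,::-1]
cv2.imwrite("pics/c_side.png",I)
cv2.imwrite("pics/c.png",cv2.convertScaleAbs(cv2.resize(I[165:225,225:305],(800,600),interpolation=cv2.INTER_CUBIC),alpha=1.3))
E
```

```text
t12.58 p [0.4979 0.1922 0.0303] yawY 93.39 tilt [-0.0001 -0.0001] F [ 0.2  0.3 -1.8] tau [-0.02 -0.01  0.04] op 0.0555 q [ 0.15  0.57  1.61 -0.    0.96 -1.48] tip 0.022
dx,dy units [0.043 0.06  0.   ] twist -0.0001
```

View pics/c.png

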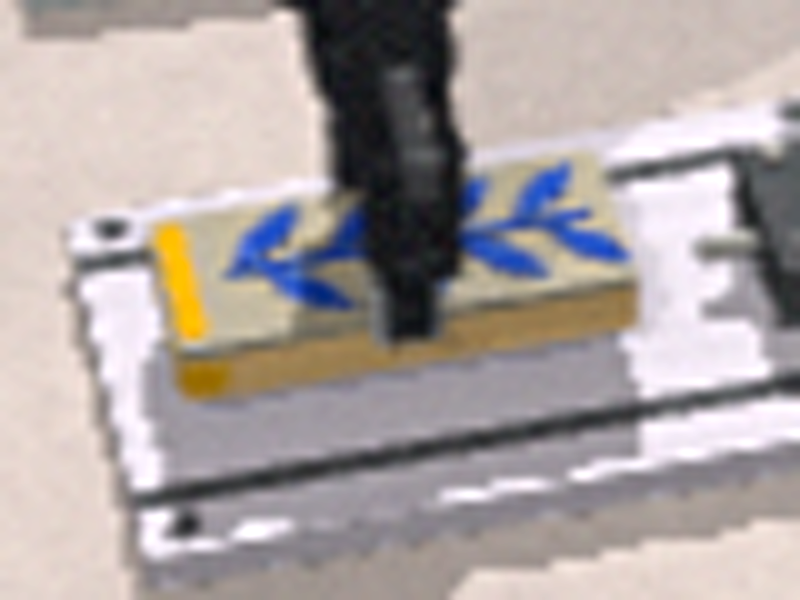

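Sharp view: block top-face corners at (153,225), (605,148), (636,285), (180,355); the fingertip ends well above the underside. Fitting these against the pins.

```bash
python3 - <<'E'
from m import *
px=lambda L,o,s:(np.array(L,float)+.5)/s-.5+o
k=px([(153,225),(605,148),(636,285),(180,355)],(225,165),10)
t,a,r=fit([(-70,29),(70,29),(70,-29),(-70,-29)],cast("side",k,.0499));print("block",t,a,r)
kb=px([(190,402),(636,325)],(225,165),10);P=cast("side",kb,.0281);d=(P[1]-P[0])
print("bottom edge",P.round(4),np.degrees(np.arctan2(d[1],d[0])))
h=cv2.cvtColor(cv2.imread("pics/c_side.png"),cv2.COLOR_BGR2HSV);m=cv2.inRange(h,(18,150,110),(34,255,255))
n,l,st,c=cv2.connectedComponentsWithStats(m)
Y=[cast("side",[c[i]],.0499)[0] for i in range(1,n) if st[i,4]>20 and c[i][1]<205 and 235<c[i][0]<250]
# grooves of the bed as angle reference (z .015)
g=cast("side",px([(140,497),(800,380)],(225,165),10),.015);d=g[1]-g[0];ga=np.degrees(np.arctan2(d[1],d[0]));print("groove angle",ga)
ring=np.array([.46086,.18887]);sm=np.array([.56082,.19565])
for ang in(3.4,3.8):
    th=np.radians(ang);u=np.array([[np.cos(th),np.sin(th)],[-np.sin(th),np.cos(th)]])
    mid=(ring+sm)/2
    print(ang,"block centre rel place",(u@(t-mid)*1000).round(1),"stripe",[(u@(y[:2]-mid)*1000).round(1).tolist() for y in Y],"near bottom edge y",[(u@(p[:2]-mid)*1000).round(1).tolist() for p in P])
E
```

```text
block [0.4979 0.191 ] 2.69 [[0.6, -0.9], [2.0, 2.4], [-2.5, -1.3], [-0.1, -0.1]]
bottom edge [[0.4309 0.1603 0.0281]
 [0.5678 0.169  0.0281]] 3.624740550201329
groove angle 3.7309144475404463
3.4 block centre rel place [-13.   -0.5] stripe [[-78.2, 0.7]] near bottom edge y [[-81.7, -27.1], [55.5, -26.6]]
3.8 block centre rel place [-13.   -0.4] stripe [[-78.2, 1.2]] near bottom edge y [[-81.9, -26.5], [55.3, -27.0]]
```

Block about 14 mm short, laterally within 1 mm, angle within half a degree. Lowering onto the pin heads.

play_rows(rows=[{"dx": 0,"dy": -0.03,"dz": 0.1,"twist": 0,"grip": 0.6},{"dx": 0,"dy": 0,"dz": 0.05,"twist": 0,"grip": 0.6},{"dx": 0,"dy": 0,"dz": 0,"twist": 0,"grip": 0.6}], grip_force=100)

```text
time: 12.88
ee_pos: [0.4978, 0.1916, 0.0273]
tool_rot: [[-0.998, -0.059, -0.0], [-0.059, 0.998, -0.0], [0.0, -0.0, -1.0]]
contact_force: [0.1, -0.0, -2.5]
opening: 0.0549
```

play_rows(rows=[{"dx": 0,"dy": 0,"dz": 0.04,"twist": 0,"grip": 0.6},{"dx": 0,"dy": 0,"dz": 0,"twist": 0,"grip": 0.6}])

```text
time: 13.05
ee_pos: [0.4979, 0.1916, 0.0266]
tool_rot: [[-0.998, -0.059, -0.0], [-0.059, 0.998, -0.0], [0.0, -0.0, -1.0]]
contact_force: [0.5, 0.3, -3.1]
opening: 0.0546
```

play_rows(rows=[{"dx": 0,"dy": 0,"dz": 0.03,"twist": 0,"grip": 0.6},{"dx": 0,"dy": 0,"dz": 0,"twist": 0,"grip": 0.6}])

```text
time: 13.22
ee_pos: [0.498, 0.1916, 0.0264]
tool_rot: [[-0.998, -0.059, 0.0], [-0.059, 0.998, 0.0], [-0.0, -0.0, -1.0]]
contact_force: [-2.4, -0.4, 3.5]
opening: 0.055
```

Contact at z 26.4 mm, exactly where the pin heads should be (about 6 N). Sliding towards the lock screw.

play_rows(rows=[{"dx": -0.06,"dy": 0,"dz": 0.01,"twist": 0,"grip": 0.6},{"dx": -0.06,"dy": 0,"dz": 0,"twist": 0,"grip": 0.6},{"dx": -0.06,"dy": 0,"dz": 0,"twist": 0,"grip": 0.6},{"dx": -0.06,"dy": 0,"dz": 0,"twist": 0,"grip": 0.6},{"dx": -0.06,"dy": 0,"dz": 0,"twist": 0,"grip": 0.6},{"dx": -0.06,"dy": 0,"dz": 0,"twist": 0,"grip": 0.6},{"dx": -0.06,"dy": 0,"dz": 0,"twist": 0,"grip": 0.6}])

```text
time: 13.8
ee_pos: [0.5055, 0.1922, 0.0262]
tool_rot: [[-0.998, -0.059, -0.002], [-0.059, 0.998, -0.0], [0.002, 0.0, -1.0]]
contact_force: [-3.8, -1.5, 3.3]
opening: 0.0547
```

```bash
python3 to.py .5119 .1930 3.4
```

```text
t13.80 p [0.5055 0.1922 0.0262] yawY 93.40 tilt [-0.0015 -0.0001] F [-3.8 -1.5  3.3] tau [-0.02  0.72  0.  ] op 0.0547 q [ 0.14  0.59  1.59  0.    0.97 -1.49] tip 0.022
dx,dy units [-0.32   0.023 -0.   ] twist -0.0
```

play_rows(rows=[{"dx": -0.05,"dy": 0,"dz": 0.01,"twist": 0,"grip": 0.6},{"dx": -0.05,"dy": 0,"dz": 0.01,"twist": 0,"grip": 0.6},{"dx": -0.05,"dy": 0,"dz": 0,"twist": 0,"grip": 0.6},{"dx": 0,"dy": 0,"dz": 0,"twist": 0,"grip": 0.6}])

```text
time: 14.13
ee_pos: [0.5099, 0.1923, 0.0253]
tool_rot: [[-0.998, -0.059, 0.001], [-0.059, 0.998, 0.0], [-0.001, 0.0, -1.0]]
contact_force: [0.3, -0.7, -1.1]
opening: 0.0548
```

play_rows(rows=[{"dx": -0.05,"dy": 0,"dz": 0.02,"twist": 0,"grip": 0.6},{"dx": -0.05,"dy": 0,"dz": 0.01,"twist": 0,"grip": 0.6},{"dx": 0,"dy": 0,"dz": 0,"twist": 0,"grip": 0.6}])

```text
time: 14.38
ee_pos: [0.5116, 0.1924, 0.0246]
tool_rot: [[-0.998, -0.059, 0.0], [-0.059, 0.998, -0.0], [-0.0, -0.0, -1.0]]
contact_force: [-0.2, 0.0, -2.2]
opening: 0.0545
```

```bash
python3 to.py .5119 .1930 3.4
```

```text
t14.38 p [0.5116 0.1924 0.0246] yawY 93.38 tilt [ 0.0002 -0.    ] F [-0.2  0.  -2.2] tau [-0.01 -0.04 -0.  ] op 0.0545 q [ 0.14  0.6   1.57 -0.    0.97 -1.49] tip 0.022
dx,dy units [-0.016  0.031  0.   ] twist -0.0001
```

Support has vanished at z 24.6 mm, below the pin heads, so the bores are over the pins. Lowering.

play_rows(rows=[{"dx": 0,"dy": 0,"dz": 0.05,"twist": 0,"grip": 0.6},{"dx": 0,"dy": 0,"dz": 0.05,"twist": 0,"grip": 0.6},{"dx": 0,"dy": 0,"dz": 0,"twist": 0,"grip": 0.6}])

```text
time: 14.63
ee_pos: [0.5112, 0.1924, 0.0226]
tool_rot: [[-0.998, -0.059, -0.0], [-0.059, 0.998, -0.0], [0.0, -0.0, -1.0]]
contact_force: [-0.2, 0.5, -2.8]
opening: 0.0547
```

```bash
python3 to.py .5119 .1930 3.4
```

```text
t14.63 p [0.5112 0.1924 0.0226] yawY 93.39 tilt [-0.0004 -0.0001] F [-0.2  0.5 -2.8] tau [-0.   -0.04  0.08] op 0.0547 q [ 0.14  0.6   1.58 -0.    0.96 -1.49] tip 0.022
dx,dy units [-0.039  0.028 -0.   ] twist -0.0
```

play_rows(rows=[{"dx": 0,"dy": 0,"dz": 0.05,"twist": 0,"grip": 0.6},{"dx": 0,"dy": 0,"dz": 0.05,"twist": 0,"grip": 0.6},{"dx": 0,"dy": 0,"dz": 0.05,"twist": 0,"grip": 0.6},{"dx": 0,"dy": 0,"dz": 0,"twist": 0,"grip": 0.6}])

```text
time: 14.97
ee_pos: [0.5113, 0.1924, 0.0196]
tool_rot: [[-0.998, -0.059, -0.0], [-0.059, 0.998, 0.0], [0.0, 0.0, -1.0]]
contact_force: [-0.5, 0.9, -2.7]
opening: 0.0545
```

play_rows(rows=[{"dx": 0,"dy": 0,"dz": 0.05,"twist": 0,"grip": 0.6},{"dx": 0,"dy": 0,"dz": 0.04,"twist": 0,"grip": 0.6},{"dx": 0,"dy": 0,"dz": 0,"twist": 0,"grip": 0.6}])

```text
time: 15.22
ee_pos: [0.5113, 0.1924, 0.0179]
tool_rot: [[-0.998, -0.059, -0.0], [-0.059, 0.998, -0.0], [0.0, 0.0, -1.0]]
contact_force: [0.1, 0.6, -1.9]
opening: 0.0551
```

```bash
python3 to.py .5119 .1930 3.4
```

```text
t15.22 p [0.5113 0.1924 0.0179] yawY 93.39 tilt [-0.0002 -0.    ] F [ 0.1  0.6 -1.9] tau [-0.02 -0.06 -0.  ] op 0.0551 q [ 0.14  0.61  1.58  0.    0.95 -1.49] tip 0.022
dx,dy units [-0.034  0.028 -0.   ] twist -0.0001
```

play_rows(rows=[{"dx": 0,"dy": 0,"dz": 0.04,"twist": 0,"grip": 0.6},{"dx": 0,"dy": 0,"dz": 0.02,"twist": 0,"grip": 0.6},{"dx": 0,"dy": 0,"dz": 0,"twist": 0,"grip": 0.6},{"dx": 0,"dy": 0,"dz": 0,"twist": 0,"grip": 0.6}])

```text
time: 15.55
ee_pos: [0.5114, 0.1924, 0.0175]
tool_rot: [[-0.998, -0.059, 0.001], [-0.059, 0.998, 0.0], [-0.001, 0.0, -1.0]]
contact_force: [-1.9, -1.2, 5.1]
opening: 0.0547
```

play_rows(rows=[{"dx": 0,"dy": 0,"dz": 0.03,"twist": 0,"grip": 0.6},{"dx": 0,"dy": 0,"dz": 0,"twist": 0,"grip": 0.6},{"dx": 0,"dy": 0,"dz": 0,"twist": 0,"grip": 0.6}])

```text
time: 15.8
ee_pos: [0.5114, 0.1924, 0.0174]
tool_rot: [[-0.998, -0.059, 0.001], [-0.059, 0.998, 0.0], [-0.001, 0.0, -1.0]]
contact_force: [-4.3, -1.3, 11.0]
opening: 0.0549
```

```bash
python3 to.py .5119 .1930 3.4
```

```text
t15.80 p [0.5114 0.1924 0.0174] yawY 93.40 tilt [0.0009 0.0001] F [-4.3 -1.3 11. ] tau [-0.08  0.71  0.  ] op 0.0549 q [ 0.14  0.61  1.58 -0.    0.95 -1.49] tip 0.022
dx,dy units [-0.028  0.026  0.   ] twist -0.0
```

play_rows(rows=[{"dx": 0.02,"dy": -0.005,"dz": 0.02,"twist": 0,"grip": 0.6},{"dx": 0,"dy": 0,"dz": 0,"twist": 0,"grip": 0.6},{"dx": 0,"dy": 0,"dz": 0,"twist": 0,"grip": 0.6},{"dx": 0,"dy": 0,"dz": 0,"twist": 0,"grip": 0.6}])

```text
time: 16.13
ee_pos: [0.5114, 0.1924, 0.0174]
tool_rot: [[-0.998, -0.059, 0.002], [-0.059, 0.998, 0.0], [-0.002, 0.0, -1.0]]
contact_force: [-4.5, -1.3, 14.3]
opening: 0.0544
```

```bash
python3 to.py .5119 .1930 3.4;  python3 - <<'E'
from h import *
I=env.grab_frame("side")[:,:,::-1]
cv2.imwrite("pics/d_side.png",I)
cv2.imwrite("pics/d.png",cv2.convertScaleAbs(cv2.resize(I[160:235,230:330],(800,600),interpolation=cv2.INTER_CUBIC),alpha=1.3))
E
python3 to.py .5119 .1930 3.4
```

```text
t16.13 p [0.5114 0.1924 0.0174] yawY 93.39 tilt [0.0022 0.0004] F [-4.5 -1.3 14.3] tau [0.02 0.7  0.05] op 0.0544 q [ 0.14  0.61  1.58  0.    0.95 -1.49] tip 0.022
dx,dy units [-0.027  0.028  0.   ] twist -0.0
t16.18 p [0.5114 0.1924 0.0174] yawY 93.39 tilt [0.0022 0.0004] F [-3.8 -0.6 14.3] tau [-0.02  0.72  0.  ] op 0.0550 q [ 0.14  0.61  1.58  0.    0.95 -1.49] tip 0.022
dx,dy units [-0.026  0.027  0.   ] twist -0.0
```

View pics/d.png

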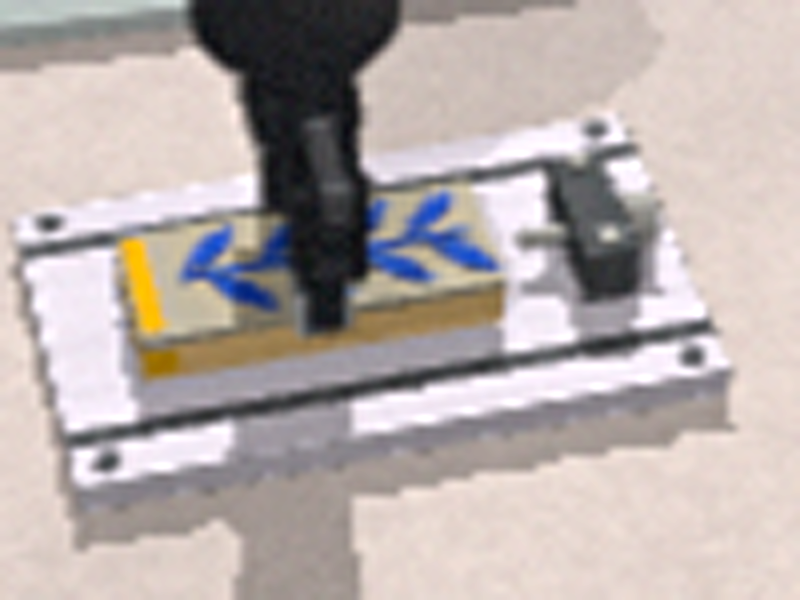

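The picture shows the block flat on the bed, yellow end by the yellow pin's place, with its far end at (502,300), just short of the screw tip at (520,238). No pin heads are visible. The push is steady at 14.3 N. Handing in.

```bash
python3 -c "
from cell import env
print(env.close_job())"; python3 to.py .5119 .1930 3.4
```

```text
the job is handed in; nothing more can be done
None
the job is handed in; nothing more can be done
```

The blue block is seated over both register pins, flat on the bed, and the gripper is still holding it down so you can tighten the lock screw. I handed the job in at about 16.2 s of robot time.

**What I did:** I laid the block on the pin heads about 14 mm short of its place and slid it towards the lock screw. Its support vanished about 1.5 mm below the pin heads, so the bores were over the pins, and I lowered it the rest of the way. I didn't touch the other items.

**Last checks:**
- **Height:** the tool height fell 9.0 mm from first contact on the pin heads to seated, which matches the pin height exactly.
- **Push:** steady at 14.3 N (about 1.46 kg), with a 100 N grip.
- **Side load:** about 4 N towards the robot and a 0.7 N m moment remained. A small backward shift barely changed them.
- **Picture:** the side view shows the block flat, yellow end at the yellow-ringed pin, with a small gap to the screw tip. The arm hid the bed from the top camera, so I have no second view.

**What went wrong or disagreed:**
- **First grasp missed:** the jaws closed above the block without touching it. With the fingers open this wide, the tips stood well back from the stated 22 mm tip reach. I reopened, went lower and gripped it.
- **Grip opening:** it read 55–56 mm on the 58 mm block.

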